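Key in the sample on the counting scale

ROBOT

A 6-joint arm with a two-finger parallel gripper is mounted at the origin on the work surface. World frame = base frame: x ahead of the robot, y to its left, z up, the work surface at z = 0. Lengths are in m, angles in degrees, forces in N, time in s.
With the tool pointing down it reaches from about 0.4 to 0.825 m from the base axis. Payload 7 kg.
Tool frame: the origin (TCP) lies midway between the tips of the shut fingers; the grasp point (between the pads) lies 19 mm behind it; y points along the fingers, z is the direction in which the jaws open and shut, and the axes are right-handed (so a half turn about y gives the same grasp; the last joint's range is limited). The gripper opens to 88 mm and grips with 3 to 60 N. Pads are 19 mm wide; open, the fingers measure 130 mm over their backs; the gripper's body (78 mm by 193 mm) begins 47 mm behind the grasp point.
Start: joints at [-54.998, 20.546, 0.682, 0, -70.136, -16.507], TCP at [0.214, -0.64, 0.227] pointing down, gripper open.
Joint ranges: [-176.03, 176.03], [-82.01, 121.73], [-58.28, 71.71], [-173.87, 95.51], [-174.79, -0.11], [-173.66, 173.66]. Speed limits (degrees/s): [136.94, 136.94, 172.46, 180, 180, 180].

INTERFACE

Orientations are given as [roll, pitch, yaw] about the fixed x, y, z axes, in that order (R = Rz(yaw) Ry(pitch) Rx(roll)).
In Python, from plant import ctrl gives the robot as it stands.
- The arm moves only by the tool step_arm, never from a script. Its argument "rows" is a list that holds one entry, the list of rows, each a list of 7 numbers: the gripper command: -1 is shut, 1 is fully open, values between are in proportion, then the shift along the world's x, y, z in cm, then the turn, a rotation vector about the world's x, y, z in degrees. In form: [[[fingers, tx, ty, tz, rx, ry, rz], ...]]. A call has 1 to 12 rows; each row shifts and turns the commanded pose from where the row before left it; what a row does not reach is not made up. A row lasts 1/8 s, in which the tool goes at most 62.5 mm and 10.7 degrees, less where a joint would pass 70% of its speed; a pose out of reach is approached as far as the arm can. A call is refused whole if a number of a shift passes 6.25 or a number of a turn 10.7, either way. A call with a gripper value outside its range is refused whole. The fingers move at their own pace and stop on an object; the grip force is fixed at half the most. Time passes only in rows, so rows that do not move let the fingers close. It gives the time, the measured TCP pose, the force and the opening at its end, in the units of the state.
- ctrl.get_obs(): the state, without advancing time (a new reading comes with each control period).
- ctrl.snapshot(name): name is "scene" or "top"; returns the picture (420x560x3 uint8, blue, green, red); there is no depth.
- ctrl.camera_params(name): a dict with "vertical_fov" (degrees; the focal length in pixels is half the picture's height over the tangent of half this angle, whatever the lens; pixels are square), "cx", "cy" (the principal point, pixels), "rvec" (rotation vector, rad) and "tvec" (3), from world to camera coordinates, as OpenCV has them. Camera axes: x right, y down, z forward; pixel columns grow to the right and rows downward; lengths in m; the calibration is good to about 2 mm. A picture is of the moment at which its call begins. camera_params takes no time and is no camera call.
- ctrl.close_job(): hands the job in, once; it reports no verdict.
The state is a dict: "clock": time; "joint_pos": joint angles; "qvel": joint speeds; "tau": joint torques, N m; "tool_pos": TCP position; "orientation": TCP orientation; "force": force on the tool from outside, world axes, zero at the start; "moment": the same for the moment, N m; "opening": finger opening in m.
Only numpy, scipy, OpenCV 4.12 (cv2) and the standard library are available. Lean on these libraries where they do the work, as an engineer would, in place of code of your own. Each camera call takes 0.05 s, during which the arm holds its last target. There are 200 camera calls.

TASK

A sample of brass lid knobs stands on the pan of the counting scale. With a fingertip, press the yellow sample key gently well down, past half its travel, and let it come up again, then press the green confirm key in the same way and take the hand away. Leave the red and blue keys, the pan and the knobs on it, and the pot, jar, bowl and hammer round about alone: nothing is picked up or moved.

Things in the scene. Friction and masses are not known exactly. Their poses are not given: they have to be found in the camera images.
- scale: grey counting scale fixed to the bench, 355 x 310 mm; origin on the bench under it; x points from the operator's side to the back, y to the left. Its black front panel slopes 20 degrees down towards the operator, from 52 mm above the bench at its front edge (x = -170 mm), 135 mm up the slope. The row of four keys runs along y, 42 mm up the slope; the display lies above the row
- pan: stainless pan of the scale, 225 (x) x 305 (y) mm with a 4 mm lip, top 108 mm above the bench; origin 10 mm below the middle of its top (80 mm behind the scale's origin), axes as the scale's. Its front edge is about 85 mm behind the row of keys. Must not be touched
- yellow_top (a point): middle of the top face of the yellow sample key, a cap 20 mm (up the slope) x 26 mm (along the row), standing 14 mm proud of the panel; z points out of the panel (pressed along -z), y along the row to the left, x up the slope. Keys are 46 mm apart, centre to centre, in an order that changes
- yellow (a joint): travel of the yellow key in m: 0 up, 0.008 at the hard stop; sprung: 0.7 N to start moving, 3.3 N at 0.004 (registers), 6 N at the stop, and it comes up by itself when let go
- yellow_key: the yellow key's black bezel, 28 x 34 x 3 mm, on the panel, carrying the yellow cap; origin on the panel under the cap's middle, axes as yellow_top. The key is not to be loaded with more than 25 N
- green_top (a point): middle of the top face of the green confirm key, a cap 20 mm (up the slope) x 26 mm (along the row), standing 14 mm proud of the panel; z points out of the panel (pressed along -z), y along the row to the left, x up the slope. Keys are 46 mm apart, centre to centre, in an order that changes
- green (a joint): travel of the green key in m: 0 up, 0.008 at the hard stop; sprung: 0.7 N to start moving, 3.3 N at 0.004 (registers), 6 N at the stop, and it comes up by itself when let go
- green_key: the green key's black bezel, 28 x 34 x 3 mm, on the panel, carrying the green cap; origin on the panel under the cap's middle, axes as green_top. The key is not to be loaded with more than 25 N
- red_top (a point): middle of the top face of the red clear key, a cap 20 mm (up the slope) x 26 mm (along the row), standing 14 mm proud of the panel; z points out of the panel (pressed along -z), y along the row to the left, x up the slope. Keys are 46 mm apart, centre to centre, in an order that changes
- red (a joint): travel of the red key in m: 0 up, 0.008 at the hard stop; sprung: 0.7 N to start moving, 3.3 N at 0.004 (registers), 6 N at the stop, and it comes up by itself when let go
- blue_top (a point): middle of the top face of the blue tare key, a cap 20 mm (up the slope) x 26 mm (along the row), standing 14 mm proud of the panel; z points out of the panel (pressed along -z), y along the row to the left, x up the slope. Keys are 46 mm apart, centre to centre, in an order that changes
- blue (a joint): travel of the blue key in m: 0 up, 0.008 at the hard stop; sprung: 0.7 N to start moving, 3.3 N at 0.004 (registers), 6 N at the stop, and it comes up by itself when let go
- knob1: turned brass lid knob, 28 mm across and 35 mm high, 45 g, standing loose on the pan; origin at the middle of its underside
- knob2: turned brass lid knob, 28 mm across and 35 mm high, 45 g, standing loose on the pan; origin at the middle of its underside
- knob3: turned brass lid knob, 28 mm across and 35 mm high, 45 g, standing loose on the pan; origin at the middle of its underside
- knob4: turned brass lid knob, 28 mm across and 35 mm high, 45 g, standing loose on the pan; origin at the middle of its underside
- pot: round open brass pot, 100 mm across, 94 mm high, standing on the bench to the left (+y) of the scale; origin at the middle of its underside
- jar: blue jar with a steel cap, 68 mm across, 75 mm high, on the bench to the right (-y) of the scale; origin at the middle of its underside
- bowl: open copper bowl, 124 mm across, 50 mm high, on the bench at the far left; origin at the middle of its underside
- hammer: hammer lying on the bench at the far right, 270 mm long, along its x axis, head at +x; origin on the bench under it
Mind the look-alikes: they are no part of the job. Of the things shaped like the bowl, the copper one is meant. Of the things that look like the pot, take the one that is farthest from the robot's base at the start.

How it is judged (in metres and radians):
On the way, in this order (a step that is already met when the one before it is completed fails the run):
1. the yellow key is pressed down by the fingers (at least 4 of its 8 mm) with the green key up (value of joint yellow above 0.004 m and value of joint green below 0.0012 m and contact force between the fingers and yellow_key above 0.5 N), for 0.1 s.
2. the yellow key has come up again, with the green key still up (value of joint each of yellow, green below 0.0012 m), for 0.1 s.
3. the green key is pressed down by the fingers (at least 4 of its 8 mm) with the yellow key up (value of joint green above 0.004 m and value of joint yellow below 0.0012 m and contact force between the fingers and green_key above 0.5 N), for 0.1 s.
At the end, for the whole second after the job is handed in: Yellow then green have been pressed; all four keys are up again (within 1.2 mm), and the knobs, pot, jar, bowl and hammer are at rest within 8 mm of where they stood (all of step 2 and value of joint each of red, blue below 0.0012 m and distance of each of knob1, knob2, knob3, knob4, pot, jar, bowl, hammer from where it was at the start of the episode below 0.008 m and linear speed of each of knob1, knob2, knob3, knob4, pot, jar, bowl, hammer below 0.02 m/s); the robot touches nothing.
It fails at once if the red or the blue key is pressed (more than 1.5 mm) (value of joint any of red, blue above 0.0015 m).
It fails at once if a key is pressed harder than 25 N (contact force between any of the arm, the fingers and yellow_key above 25 N or contact force between any of the arm, the fingers and green_key above 25 N).
It fails at once if the robot touches the pan (more than 1 N) (contact force between any of the arm, the fingers and pan above 1 N).
It fails at once if a knob on the pan, the pot, jar, bowl or hammer is moved or lifted (more than 8 mm) (distance of any of knob1, knob2, knob3, knob4, pot, jar, bowl, hammer from where it was at the start of the episode above 0.008 m).
It also fails if it takes over 40 s, if anything falls off the work surface, if the arm or the gripper's body presses on something with over 40 N, if the wrist force passes 120 N, or if a joint passes its speed limit or range.

## Working session

There is one attempt and no reset: what is moved stays moved. The work goes in short steps, Python scripts to look and compute and a tool call to move; the robot and the scene stay as the last step left them, time stands still between calls to the robot, and variables do not carry over. Pictures are saved under pics/ and viewed, about 8 in all and at most 12, crops included, and the job is handed in when it is done.

Besides the shell and the picture viewer there is one more tool, called in YAML: its name, and indented under it one key for each argument. step_arm: Moves the arm, as the interface text tells. Its arguments: {"type":"object","properties":{"rows":{"type":"array"}},"required":["rows"]}

```bash
mkdir -p pics; ls
cat > h.py <<'E'
import numpy as np, cv2
from plant import ctrl
def cam(n):
    p=ctrl.camera_params(n); f=210/np.tan(np.radians(p['vertical_fov'])/2)
    K=np.array([[f,0,p['cx']],[0,f,p['cy']],[0,0,1.]]); R=cv2.Rodrigues(np.array(p['rvec'],float))[0]
    return K,R,np.array(p['tvec'],float).ravel(),p
def ray(n,uv):
    K,R,t,_=cam(n); d=R.T@np.linalg.solve(K,[uv[0],uv[1],1.]); return -R.T@t, d/np.linalg.norm(d)
def plane(n,uv,z):
    c,d=ray(n,uv); return c+d*(z-c[2])/d[2]
def proj(n,X):
    K,R,t,_=cam(n); q=K@(R@np.asarray(X,float)+t); return q[:2]/q[2]
def tri(a,b):
    (c1,d1),(c2,d2)=ray('scene',a),ray('top',b)
    s=np.linalg.lstsq(np.c_[d1,-d2],c2-c1,rcond=None)[0]
    p,q=c1+s[0]*d1,c2+s[1]*d2; return (p+q)/2,np.linalg.norm(p-q)
E
python3 - <<'E'
from h import *
for n in('scene','top'):
    cv2.imwrite(f'pics/{n}0.png',ctrl.snapshot(n)); print(ctrl.camera_params(n)); print(ray(n,(280,210)))
print(ctrl.get_obs())
E
```

```text
pics
{'vertical_fov': 50.36895316470097, 'cx': 269.79939932225415, 'cy': 208.967416533199, 'rvec': array([ 1.52781194,  1.86399885, -0.88963419]), 'tvec': array([ 0.10126665, -0.25757266,  1.8301057 ])}
(array([1.58845327, 0.19033191, 0.93084663]), array([-0.77482125, -0.11750571, -0.62116377]))
{'vertical_fov': 46.78395203756705, 'cx': 277.1397636784396, 'cy': 207.23397387681615, 'rvec': array([ 2.12633606, -2.11142546,  0.1966429 ]), 'tvec': array([-0.01338705,  0.56433334,  1.77099439])}
(array([ 0.21875748, -0.02067526,  1.84574922]), array([ 1.83853941e-01,  2.41809043e-04, -9.82953544e-01]))
{'clock': 0.1, 'joint_pos': array([-5.49967504e+01,  2.05878113e+01,  6.40417093e-01, -1.90871186e-02,
       -7.01354679e+01, -1.65050894e+01]), 'qvel': array([-0.03525003, -0.09352508,  0.13672998,  0.11463393,  0.07789435,
       -0.01698431]), 'tau': array([-5.79594744e-04, -5.84161949e+01,  2.93751544e+01,  7.01551616e+00,
        1.02000881e-02, -6.11852806e-05]), 'tool_pos': array([ 0.21398998, -0.63973199,  0.2257173 ]), 'orientation': array([-8.99154540e+01,  6.33872254e-03,  1.84916662e+01]), 'force': array([ 0.09025485, -0.06675666, -0.53508671]), 'moment': array([0.02487318, 0.01225984, 0.07852415]), 'opening': 0.087835820244483}
```

View pics/scene0.png

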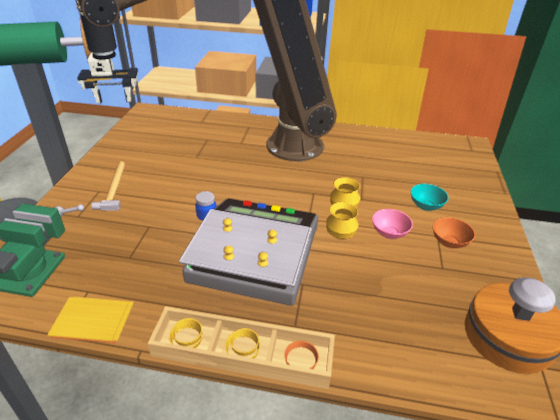

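View pics/top0.png

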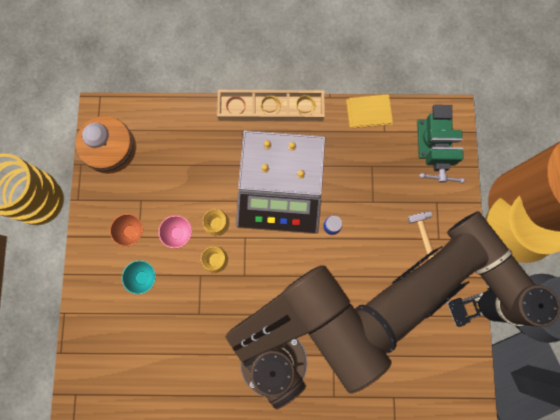

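The scene view shows the scale with the keys running red (247,203), blue (262,206), yellow (276,208), green (290,211). In the top view they run green (258,219), yellow (271,220), blue (284,221), red (296,222). Other things of those colours: the yellow sheet at (370,110) top, the yellow rings and brass pots at (215,222) and (213,259), and the green vise. None of them is on the black panel.

```bash
cat > meas.py <<'E'
from h import *
box={'scene':(232,192,305,225),'top':(245,208,310,232)}
hue={'red':(172,8),'yellow':(22,35),'green':(45,80),'blue':(100,130)}
def keys(n,im):
    x0,y0,x1,y1=box[n]; c=im[y0:y1,x0:x1]; h=cv2.cvtColor(c,cv2.COLOR_BGR2HSV); out={}
    for k,(a,b) in hue.items():
        H=h[...,0]; m=((H>=a)&(H<=b) if a<b else (H>=a)|(H<=b))&(h[...,1]>130)&(h[...,2]>80)
        N,L,S,C=cv2.connectedComponentsWithStats(m.astype(np.uint8))
        if N>1:
            i=1+S[1:,4].argmax(); out[k]=(C[i]+[x0,y0],S[i,4])
    return out
E
python3 - <<'E'
from meas import *
ims={n:ctrl.snapshot(n) for n in box}; K={n:keys(n,ims[n]) for n in box}
for k in hue:
    a,b=K['scene'].get(k),K['top'].get(k); print(k,a,b)
    if b: print('  top plane',plane('top',b[0],.0795).round(4))
    if a: print('  scene plane',plane('scene',a[0],.0795).round(4))
    if a and b: print('  tri',tri(a[0],b[0]))
P=[]
for n in box:
    x0,y0,x1,y1=box[n]; c=ims[n][y0-15:y1+15,x0-15:x1+15]; P.append(cv2.resize(c,(700,290),interpolation=cv2.INTER_CUBIC))
cv2.imwrite('pics/crop1.png',np.vstack(P))
E
```

```text
red (array([247.24489796, 203.24489796]), np.int32(49)) (array([295.5, 221.5]), np.int32(48))
  top plane [ 0.5064 -0.0776  0.0795]
  scene plane [ 0.5143 -0.0767  0.0795]
  tri (array([ 0.50735082, -0.07809572,  0.07405639]), np.float64(0.0006267475952431221))
yellow (array([275.48275862, 208.0862069 ]), np.int32(58)) (array([270.65217391, 219.5       ]), np.int32(46))
  top plane [0.5133 0.014  0.0795]
  scene plane [0.52   0.014  0.0795]
  tri (array([0.51411523, 0.01356891, 0.07484395]), np.float64(0.0010623443315932357))
green (array([289.97777778, 210.55555556]), np.int32(45)) (array([258.07692308, 218.56410256]), np.int32(39))
  top plane [0.5164 0.0604 0.0795]
  scene plane [0.5229 0.0597 0.0795]
  tri (array([0.51728758, 0.05982983, 0.07514503]), np.float64(0.0016265544880243422))
blue (array([261.05128205, 205.79487179]), np.int32(39)) (array([283.07317073, 220.56097561]), np.int32(41))
  top plane [ 0.5096 -0.0318  0.0795]
  scene plane [ 0.518  -0.0319  0.0795]
  tri (array([ 0.51068369, -0.03261403,  0.07375841]), np.float64(0.0015409481784823648))
```

View pics/crop1.png

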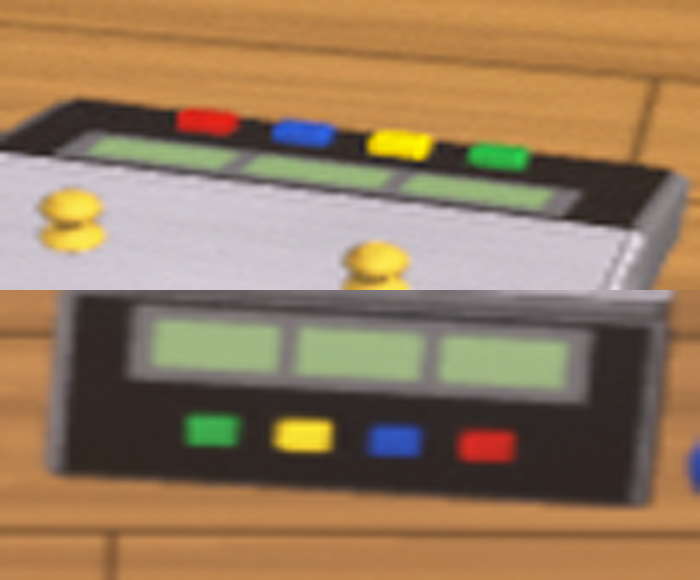

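step_arm:
  rows:
    - [[-1, 1.6, 2.7, 0, 0, 0, -1.9], [-1, 1.6, 2.7, 0, 0, 0, -1.9], [-1, 1.6, 2.7, 0, 0, 0, -1.9], [-1, 1.6, 2.7, 0, 0, 0, -1.9], [-1, 1.6, 2.7, 0, 0, 0, -1.9], [-1, 1.6, 2.7, 0, 0, 0, -1.9], [-1, 1.6, 2.7, 0, 0, 0, -1.9], [-1, 1.6, 2.7, 0, 0, 0, -1.9], [-1, 1.6, 2.7, 0, 0, 0, -1.9], [-1, 1.6, 2.7, 0, 0, 0, -1.9], [-1, 1.6, 2.7, 0, 0, 0, -1.9], [-1, 1.6, 2.7, 0, 0, 0, -1.9]]

```text
clock: 1.7
tool_pos: [0.4065, -0.3151, 0.2266]
orientation: [-90.0, -0.0, -4.4]
force: [0.8, -0.0, 0.7]
opening: 0.0005
```

step_arm:
  rows:
    - [[-1, 0.72, 2.76, -0.4, -0.12, -1.66, 0], [-1, 0.72, 2.76, -0.4, -0.12, -1.66, 0], [-1, 0.72, 2.76, -0.4, -0.12, -1.66, 0], [-1, 0.72, 2.76, -0.4, -0.12, -1.66, 0], [-1, 0.72, 2.76, -0.4, -0.12, -1.66, 0], [-1, 0.72, 2.76, -0.4, -0.12, -1.66, 0], [-1, 0.72, 2.76, -0.4, -0.12, -1.66, 0], [-1, 0.72, 2.76, -0.4, -0.12, -1.66, 0], [-1, 0.72, 2.76, -0.4, -0.12, -1.66, 0], [-1, 0.72, 2.76, -0.4, -0.12, -1.66, 0], [-1, 0.72, 2.76, -0.4, -0.12, -1.66, 0], [-1, 0.72, 2.76, -0.4, -0.12, -1.66, 0]]

```text
clock: 3.2
tool_pos: [0.4926, 0.0163, 0.1787]
orientation: [-89.9, -20.1, -4.3]
force: [0.9, -0.6, 0.5]
opening: 0.0002
```

step_arm:
  rows:
    - [[-1, 0.3, -0.03, -1.9, 0, 0, 0], [-1, 0.3, -0.03, -1.9, 0, 0, 0], [-1, 0.3, -0.03, -1.9, 0, 0, 0], [-1, 0.3, -0.03, -1.9, 0, 0, 0], [-1, 0, 0, 0, 0, 0, 0], [-1, 0, 0, 0, 0, 0, 0]]

```text
clock: 3.95
tool_pos: [0.5054, 0.0131, 0.1049]
orientation: [-89.9, -19.7, -4.3]
force: [-0.8, 0.8, -0.6]
opening: 0.0003
```

Run:
```python
from meas import *
o=ctrl.get_obs(); print(o['tool_pos'],o['orientation'],o['force'])
P=[]
for n in box:
    im=ctrl.snapshot(n); k=keys(n,im); print(n,{a:(b[0].round(1),b[1]) for a,b in k.items()}, proj(n,o['tool_pos']))
    x0,y0,x1,y1=box[n]; c=im[y0-35:y1+15,x0-15:x1+15]; P.append(cv2.resize(c,(500,300),interpolation=cv2.INTER_CUBIC))
cv2.imwrite('pics/crop2.png',np.vstack(P))
```

```text
[0.5053935  0.01312243 0.10488077] [-89.91424237 -19.69918519  -4.33468355] [-0.77212264  0.79615157 -0.59488208]
scene {'red': (array([247.1, 203.2]), np.int32(48)), 'yellow': (array([275.5, 208. ]), np.int32(57)), 'green': (array([290. , 210.6]), np.int32(45)), 'blue': (array([261. , 205.8]), np.int32(41))} [276.23682474 198.68035959]
top {'red': (array([298.5, 221.7]), np.int32(11)), 'green': (array([257., 221.]), np.int32(3))} [270.74706523 220.48626536]
```

View pics/crop2.png

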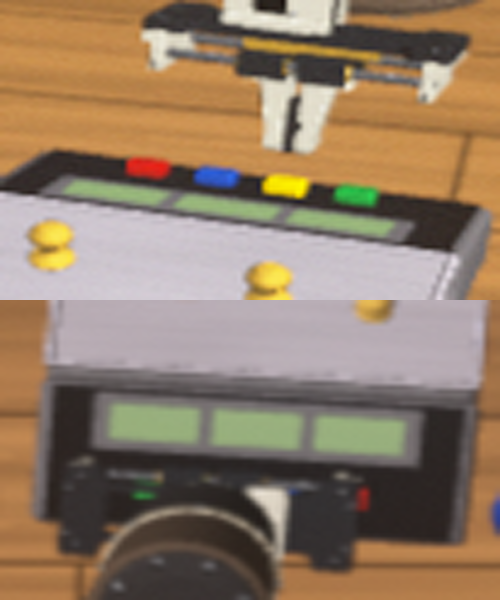

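step_arm:
  rows:
    - [[-1, 0.19, -0.01, -0.52, 0, 0, 0], [-1, 0.19, -0.01, -0.52, 0, 0, 0], [-1, 0.19, -0.01, -0.52, 0, 0, 0], [-1, 0.19, -0.01, -0.52, 0, 0, 0], [-1, 0, 0, 0, 0, 0, 0], [-1, 0, 0, 0, 0, 0, 0]]

```text
clock: 4.8
tool_pos: [0.5169, 0.0126, 0.0896]
orientation: [-89.7, -19.1, -4.3]
force: [-0.1, -0.3, 0.7]
opening: 0.0008
```

step_arm:
  rows:
    - [[-1, 0.07, 0, -0.19, 0, 0, 0], [-1, 0, 0, 0, 0, 0, 0]]

```text
clock: 5.05
tool_pos: [0.518, 0.0128, 0.0884]
orientation: [-89.7, -19.1, -4.3]
force: [-0.2, -0.3, -0.5]
opening: 0.0004
```

step_arm:
  rows:
    - [[-1, 0.07, 0, -0.19, 0, 0, 0], [-1, 0, 0, 0, 0, 0, 0]]

```text
clock: 5.3
tool_pos: [0.519, 0.0126, 0.0869]
orientation: [-89.7, -19.0, -4.3]
force: [1.1, 0.2, -0.2]
opening: 0.0005
```

Run:
```python
from h import *
o=ctrl.get_obs(); print(o['joint_pos'].round(2),o['tool_pos'],o['force'],o['tau'].round(1))
```

```text
[  24.59    4.3   -58.22   40.07  -13.72 -156.8 ] [0.51898728 0.01264946 0.08689131] [ 1.10264444  0.21937337 -0.20358907] [  0.  -25.6  19.5   2.9   0.4  -0. ]
```

Joint 3 is at its limit with the full 20° tilt, so I'll back off and halve the tilt.

step_arm:
  rows:
    - [[-1, -0.3, 0, 1, 0, 0, 0], [-1, -0.3, 0, 1, 0, 0, 0], [-1, -0.3, 0, 1, 0, 0, 0], [-1, -0.3, 0, 1, 0, 0, 0], [-1, 0, 0, 0, 0.12, 1.66, 0], [-1, 0, 0, 0, 0.12, 1.66, 0], [-1, 0, 0, 0, 0.12, 1.66, 0], [-1, 0, 0, 0, 0.12, 1.66, 0], [-1, 0, 0, 0, 0.12, 1.66, 0], [-1, 0, 0, 0, 0.12, 1.66, 0], [-1, 0, 0, 0, 0, 0, 0], [-1, 0, 0, 0, 0, 0, 0]]

```text
clock: 6.8
tool_pos: [0.5067, 0.0125, 0.1268]
orientation: [-89.7, -9.0, -4.3]
force: [0.1, 0.1, 0.4]
opening: 0.0005
```

Run:
```python
from h import *
o=ctrl.get_obs(); print(o['joint_pos'].round(2),o['tool_pos'],o['orientation'],o['force'])
```

```text
[  27.11    4.73  -38.14    7.02  -39.5  -126.53] [0.5067036  0.01251049 0.12675493] [-89.73832575  -9.01018314  -4.3179686 ] [0.09495373 0.06639585 0.39759323]
```

step_arm:
  rows:
    - [[-1, -0.1, 0.04, -0.8, 0, 0, 0], [-1, -0.1, 0.04, -0.8, 0, 0, 0], [-1, -0.1, 0.04, -0.8, 0, 0, 0], [-1, -0.1, 0.04, -0.8, 0, 0, 0], [-1, 0, 0, 0, 0, 0, 0], [-1, 0, 0, 0, 0, 0, 0]]

```text
clock: 7.55
tool_pos: [0.5031, 0.0144, 0.0951]
orientation: [-89.7, -9.0, -4.3]
force: [0.2, -0.5, 0.4]
opening: 0.0003
```

step_arm:
  rows:
    - [[-1, 0.07, 0, -0.19, 0, 0, 0], [-1, 0.07, 0, -0.19, 0, 0, 0], [-1, 0.07, 0, -0.19, 0, 0, 0], [-1, 0.07, 0, -0.19, 0, 0, 0], [-1, 0.07, 0, -0.19, 0, 0, 0], [-1, 0, 0, 0, 0, 0, 0]]

```text
clock: 8.3
tool_pos: [0.5064, 0.0142, 0.0853]
orientation: [-89.7, -9.0, -4.3]
force: [-0.2, -0.2, -0.1]
opening: 0.0
```

Run:
```python
from meas import *
o=ctrl.get_obs(); print(o['joint_pos'].round(2),o['tool_pos'],o['orientation'],o['force'])
im=ctrl.snapshot('scene'); k=keys('scene',im); print({a:(b[0].round(1),b[1]) for a,b in k.items()})
cv2.imwrite('pics/crop3.png',cv2.resize(im[150:240,220:320],(700,600),interpolation=cv2.INTER_CUBIC))
```

```text
[  27.25    8.09  -41.61    8.27  -32.76 -128.2 ] [0.50643177 0.01424215 0.08529256] [-89.73742705  -8.9855707   -4.30581676] [-0.21944187 -0.20100122 -0.13960714]
{'red': (array([247.2, 203.2]), np.int32(49)), 'yellow': (array([275.5, 208.1]), np.int32(58)), 'green': (array([290. , 210.6]), np.int32(45)), 'blue': (array([261. , 205.8]), np.int32(40))}
```

View pics/crop3.png

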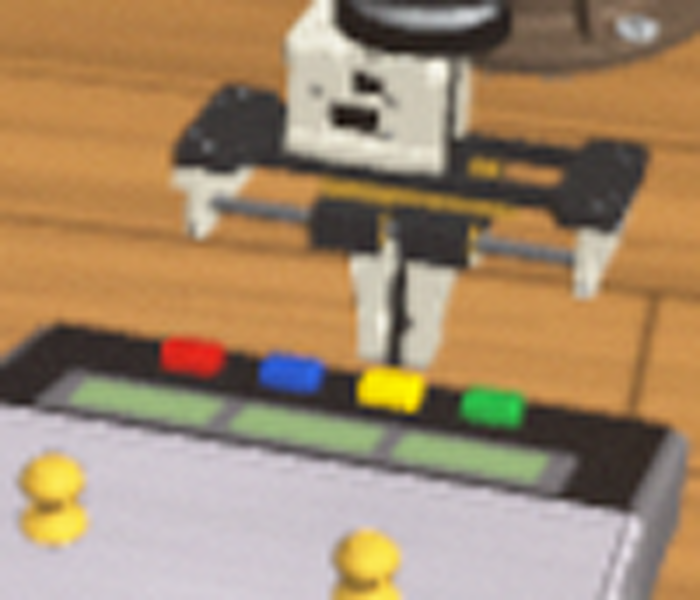

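The fingertip, around (397,362) in the crop, is centred just above the yellow cap at (391,388), and all four keys are up. I'll continue down along the panel normal.

step_arm:
  rows:
    - [[-1, 0.07, 0, -0.19, 0, 0, 0], [-1, 0.07, 0, -0.19, 0, 0, 0], [-1, 0.07, 0, -0.19, 0, 0, 0], [-1, 0, 0, 0, 0, 0, 0]]

```text
clock: 8.85
tool_pos: [0.5086, 0.0143, 0.0797]
orientation: [-89.7, -9.0, -4.3]
force: [-0.0, 0.3, 1.1]
opening: 0.0005
```

step_arm:
  rows:
    - [[-1, 0.07, 0, -0.19, 0, 0, 0], [-1, 0, 0, 0, 0, 0, 0]]

```text
clock: 9.1
tool_pos: [0.5093, 0.0142, 0.0778]
orientation: [-89.7, -9.0, -4.3]
force: [-0.5, -0.7, 1.5]
opening: 0.0005
```

step_arm:
  rows:
    - [[-1, 0.07, 0, -0.19, 0, 0, 0], [-1, 0, 0, 0, 0, 0, 0]]

```text
clock: 9.35
tool_pos: [0.51, 0.0142, 0.0759]
orientation: [-89.7, -9.0, -4.3]
force: [-1.3, -1.0, 4.3]
opening: 0.0005
```

step_arm:
  rows:
    - [[-1, 0.05, 0, -0.14, 0, 0, 0], [-1, 0, 0, 0, 0, 0, 0]]

```text
clock: 9.6
tool_pos: [0.5105, 0.0142, 0.0745]
orientation: [-89.7, -9.0, -4.3]
force: [-1.3, -1.1, 3.1]
opening: 0.0004
```

Run:
```python
from meas import *
o=ctrl.get_obs(); print(o['tool_pos'],o['force'])
im=ctrl.snapshot('scene'); k=keys('scene',im); print({a:(b[0].round(1),b[1]) for a,b in k.items()})
o=ctrl.get_obs(); print(o['tool_pos'],o['force'])
im=ctrl.snapshot('scene');o=ctrl.get_obs(); print(o['tool_pos'],o['force'])
cv2.imwrite('pics/crop4.png',cv2.resize(im[150:240,220:320],(700,600),interpolation=cv2.INTER_CUBIC))
```

```text
[0.51048263 0.01422567 0.07454711] [-1.30938377 -1.08251567  3.12390842]
{'red': (array([247.1, 203.2]), np.int32(48)), 'yellow': (array([275.4, 209.4]), np.int32(32)), 'green': (array([290. , 210.6]), np.int32(45)), 'blue': (array([261. , 205.8]), np.int32(40))}
[0.51046414 0.01420636 0.07458149] [-1.61663954 -1.01484984  3.69993341]
[0.5104626  0.01422956 0.07460715] [-1.31195841 -1.09034786  2.39543722]
```

View pics/crop4.png

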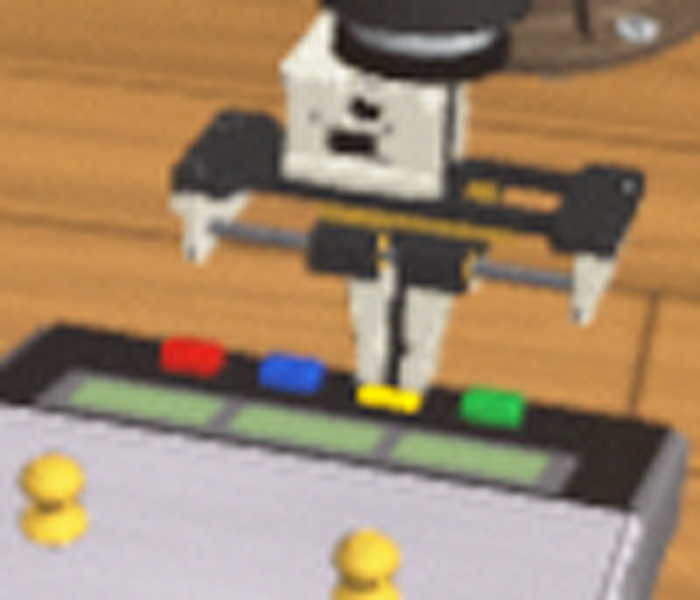

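The yellow cap is visibly about half down (height 24 px reduced to about 15) and the force is about 3.4 N. I'll go 2 mm further for margin and hold.

step_arm:
  rows:
    - [[-1, 0.07, 0, -0.19, 0, 0, 0], [-1, 0, 0, 0, 0, 0, 0], [-1, 0, 0, 0, 0, 0, 0]]

```text
clock: 10.07
tool_pos: [0.5112, 0.0142, 0.0727]
orientation: [-89.7, -9.0, -4.3]
force: [-1.7, -1.4, 5.5]
opening: 0.0006
```

Run:
```python
from meas import *
F=[]
for i in range(4):
    im=ctrl.snapshot('scene'); k=keys('scene',im); F.append(ctrl.get_obs()['force'])
print(np.mean(F,0),np.mean(F,0)@[-.341,.025,.94],ctrl.get_obs()['tool_pos'],{a:(b[0].round(1),b[1]) for a,b in k.items()})
```

```text
[-2.0083629  -1.4362604   4.85648662] 5.214042658917982 [0.51115523 0.01425696 0.07272808] {'red': (array([247.2, 203.2]), np.int32(50)), 'yellow': (array([274.9, 209.5]), np.int32(27)), 'green': (array([290. , 210.6]), np.int32(45)), 'blue': (array([261. , 205.8]), np.int32(41))}
```

Yellow is at about 5.2 N, roughly 6.5 mm down. I'll retract along the normal.

step_arm:
  rows:
    - [[-1, -0.07, 0, 0.19, 0, 0, 0], [-1, -0.19, 0, 0.52, 0, 0, 0], [-1, -0.19, 0, 0.52, 0, 0, 0], [-1, -0.19, 0, 0.52, 0, 0, 0], [-1, -0.19, 0, 0.52, 0, 0, 0], [-1, 0, 0, 0, 0, 0, 0], [-1, 0, 0, 0, 0, 0, 0]]

```text
clock: 11.15
tool_pos: [0.5029, 0.0143, 0.0954]
orientation: [-89.7, -9.0, -4.3]
force: [0.0, -0.7, 0.1]
opening: 0.0003
```

Run:
```python
from meas import *
im=ctrl.snapshot('scene'); k=keys('scene',im)
print(ctrl.get_obs()['tool_pos'],{a:(b[0].round(1),b[1]) for a,b in k.items()})
```

```text
[0.50280857 0.0142774  0.09524158] {'red': (array([247.2, 203.2]), np.int32(50)), 'yellow': (array([275.5, 208.1]), np.int32(58)), 'green': (array([289.9, 210.6]), np.int32(44)), 'blue': (array([261. , 205.7]), np.int32(40))}
```

step_arm:
  rows:
    - [[-1, 0.08, 1.15, 0, 0, 0, 0], [-1, 0.08, 1.15, 0, 0, 0, 0], [-1, 0.08, 1.15, 0, 0, 0, 0], [-1, 0.1, 1.15, 0, 0, 0, 0], [-1, 0, 0, 0, 0, 0, 0], [-1, 0, 0, 0, 0, 0, 0]]

```text
clock: 11.95
tool_pos: [0.5061, 0.0604, 0.0953]
orientation: [-89.7, -9.0, -4.3]
force: [-0.0, -0.3, 0.4]
opening: 0.0006
```

Run:
```python
from meas import *
im=ctrl.snapshot('scene'); k=keys('scene',im)
o=ctrl.get_obs(); print(o['tool_pos'],o['joint_pos'].round(1),o['force'],{a:(b[0].round(1),b[1]) for a,b in k.items()})
cv2.imwrite('pics/crop5.png',cv2.resize(im[150:240,220:320],(700,600),interpolation=cv2.INTER_CUBIC))
```

```text
[0.50612477 0.06015856 0.09531168] [  32.8    7.6  -40.8    9.2  -34.6 -134.3] [-0.14961747 -0.52186373 -0.24428425] {'red': (array([247.2, 203.2]), np.int32(49)), 'yellow': (array([275.5, 208.1]), np.int32(58)), 'green': (array([290. , 210.6]), np.int32(45)), 'blue': (array([261. , 205.8]), np.int32(40))}
```

View pics/crop5.png

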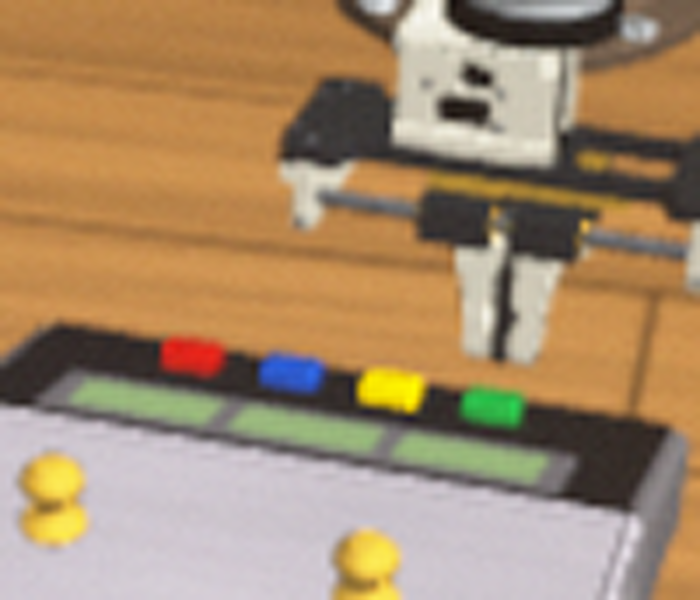

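Yellow has come up fully, back to 58 px at its original centroid. The tip at (500,360) stands over green at (492,407). I'll press green the same way.

step_arm:
  rows:
    - [[-1, 0.07, 0, -0.19, 0, 0, 0], [-1, 0.07, 0, -0.19, 0, 0, 0], [-1, 0.07, 0, -0.19, 0, 0, 0], [-1, 0.07, 0, -0.19, 0, 0, 0], [-1, 0.07, 0, -0.19, 0, 0, 0], [-1, 0.07, 0, -0.19, 0, 0, 0], [-1, 0.07, 0, -0.19, 0, 0, 0], [-1, 0.07, 0, -0.19, 0, 0, 0], [-1, 0, 0, 0, 0, 0, 0]]

```text
clock: 13.12
tool_pos: [0.5119, 0.0603, 0.0801]
orientation: [-89.7, -9.0, -4.3]
force: [-0.6, -0.1, 0.9]
opening: 0.0005
```

step_arm:
  rows:
    - [[-1, 0.07, 0, -0.19, 0, 0, 0], [-1, 0.07, 0, -0.19, 0, 0, 0], [-1, 0, 0, 0, 0, 0, 0]]

```text
clock: 13.5
tool_pos: [0.5133, 0.0602, 0.0763]
orientation: [-89.7, -9.0, -4.3]
force: [-1.6, -0.6, 2.5]
opening: 0.0007
```

step_arm:
  rows:
    - [[-1, 0.07, 0, -0.19, 0, 0, 0], [-1, 0.06, 0, -0.15, 0, 0, 0], [-1, 0, 0, 0, 0, 0, 0], [-1, 0, 0, 0, 0, 0, 0]]

```text
clock: 14.0
tool_pos: [0.5145, 0.0602, 0.073]
orientation: [-89.7, -9.0, -4.3]
force: [-1.7, -0.6, 4.4]
opening: 0.0006
```

Run:
```python
from meas import *
F=[]
for i in range(4):
    im=ctrl.snapshot('scene'); k=keys('scene',im); F.append(ctrl.get_obs()['force'])
print(np.mean(F,0),np.mean(F,0)@[-.341,.025,.94],ctrl.get_obs()['tool_pos'],{a:(b[0].round(1),b[1]) for a,b in k.items()})
```

```text
[-2.00381385 -1.06602301  4.82822476] 5.195181217537773 [0.51451093 0.06021788 0.07299477] {'red': (array([247.2, 203.2]), np.int32(51)), 'yellow': (array([275.4, 208.1]), np.int32(57)), 'green': (array([289.5, 212.1]), np.int32(17)), 'blue': (array([261. , 205.8]), np.int32(41))}
```

Green is down at about 5.2 N, the same as yellow was, and yellow is still up. I'll retract and rise clear.

step_arm:
  rows:
    - [[-1, -0.07, 0, 0.19, 0, 0, 0], [-1, -0.19, 0, 0.52, 0, 0, 0], [-1, -0.19, 0, 0.52, 0, 0, 0], [-1, -0.19, 0, 0.52, 0, 0, 0], [-1, -0.3, 0, 1.5, 0, 0, 0], [-1, -0.3, 0, 2, 0, 0, 0], [-1, 0, 0, 2, 0, 0, 0], [-1, 0, 0, 2, 0, 0, 0], [-1, 0, 0, 2, 0, 0, 0], [-1, 0, 0, 1, 0, 0, 0], [-1, 0, 0, 0, 0, 0, 0], [-1, 0, 0, 0, 0, 0, 0]]

```text
clock: 15.7
tool_pos: [0.5017, 0.0601, 0.1947]
orientation: [-89.8, -8.9, -4.3]
force: [-0.3, 0.0, -0.2]
opening: 0.0004
```

Run:
```python
from meas import *
im=ctrl.snapshot('scene'); k=keys('scene',im)
o=ctrl.get_obs(); print(o['clock'],o['tool_pos'],o['force'],np.abs(o['qvel']).max(),{a:(b[0].round(1),b[1]) for a,b in k.items()})
d=cv2.absdiff(im,cv2.imread('pics/scene0.png')).max(2)[155:345,40:500]; print('changed px',(d>40).sum())
cv2.imwrite('pics/final.png',im)
```

```text
15.75 [0.50169777 0.06007474 0.1945777 ] [ 0.47476819 -0.48729429  0.69542287] 0.18351773594506193 {'red': (array([247.2, 203.2]), np.int32(49)), 'yellow': (array([275.4, 208.1]), np.int32(57)), 'green': (array([290. , 210.6]), np.int32(44)), 'blue': (array([261. , 205.8]), np.int32(40))}
changed px 376
```

View pics/final.png

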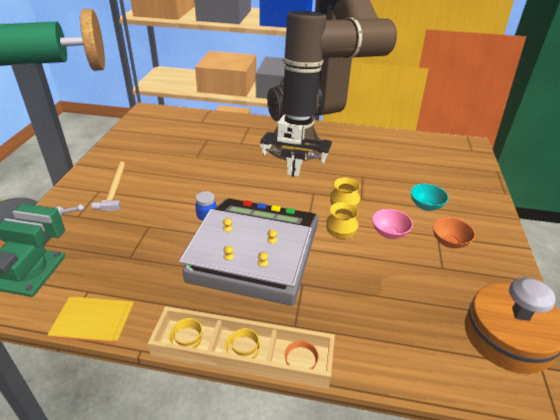

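The final picture shows all four keys up at (247–290, 203–211), the knobs, pots, jar, bowls and hammer where they stood, and the hand clear at (293,160). I'm handing the job in.

```bash
python3 -c "
from plant import ctrl
print(ctrl.close_job())"
```

```text
the job is handed in; nothing more can be done
None
```

I pressed the yellow key and then the green key with the shut fingertips, each to about 5.2 N, which the spring figures put at roughly 6.5 of the 8 mm. I let each come up again, raised the hand about 12 cm clear and handed the job in at about 15.8 s. No verdict was reported.

- **Last checks:** All four caps were back at their starting pixel positions and areas within a pixel. Yellow was already up before green was pressed. The knobs, pot, jar, bowl and hammer look unmoved in the final picture. The rough image comparison with the start found 376 changed pixels in the area checked. I put these down to the arm now in view, but did not check where they lie.
- **What went wrong on the way:** The first approach, at the full 20° tilt, ran joint 3 to its range limit of -58.28° (it read -58.22°) and stopped short of the key. I backed off and pressed at about 9° tilt, still moving along the panel's normal.
- **Not confirmed directly:** Key travel was judged only from the force and the picture.

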